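Refit the speed dial of the buffer's control box

ROBOT

A 7-joint arm with a two-finger parallel gripper is mounted at the origin on a cart in front of the work surface, level with it; the furniture and walls round the work are solid. World frame = base frame: x ahead of the robot, y to its left, z up, the work surface at z = 0. Lengths are in m, angles in degrees, forces in N, time in s.
With the tool pointing down it reaches from about 0.35 to 0.9 m from the base axis. Payload 19.9 kg.
Tool frame: the origin (TCP) lies midway between the tips of the shut fingers; the grasp point (between the pads) lies 19 mm behind it; z points along the fingers, y is the direction in which the jaws open and shut (so a half turn about z gives the same grasp; the last joint's range is limited). The gripper opens to 94 mm and grips with 3 to 60 N. Pads are 16 mm wide; open, the fingers measure 119 mm over their backs; the gripper's body (75 mm by 177 mm) begins 78 mm behind the grasp point.
Start: joints at [71.935, 23.915, -0.59, 92.452, 0.269, 63.638, -3.037], TCP at [0.169, -0.602, 0.205] pointing down, gripper open.
Joint ranges: [-161.28, 161.28], [-22.2, 115.67], [-73.04, 71.86], [3.21, 147.25], [-68.34, 248.33], [10.77, 114.83], [-161.83, 161.83]. Speed limits (degrees/s): [108.29, 108.29, 136.94, 136.94, 172.46, 172.46, 172.46].

INTERFACE

Orientations are given as a 3x3 rotation matrix whose columns are the frame's x, y, z axes.
In Python, from cell import manip, vision gives the robot as it stands. The module is installed in compiled form; this text tells all that it offers.
- The arm moves only by the shell command python3 -m jog 'ROWS' [OPENING] [FORCE]. ROWS is JSON, a list that holds one entry, the list of rows, each a list of 6 numbers: the shift along the world's x, y, z in units of 25 mm (1.0 is 25 mm), then the turn, a rotation vector about the world's x, y, z in rad. In form: [[[x, y, z, wx, wy, wz], ...]]. A call has 1 to 5 rows; each row is the pose to reach, as a shift and turn from the pose commanded when the call began; what a row does not reach only later rows make up. A row lasts 1/12 s, in which the tool goes at most 41.7 mm and 7.16 degrees, less where a joint would pass 70% of its speed; a pose out of reach is approached as far as the arm can. A call with a gripper value outside its range is refused whole. OPENING is the finger opening in mm, from 0 to 94, set as the call begins (- or left out, the last holds). The fingers move at their own pace and stop on an object; FORCE is the grip in N (left out, the last holds). Time passes only in rows, so rows that repeat a pose let the fingers close. It gives the time, the measured TCP pose, the force and the opening at its end, in the units of the state.
- manip.observe(): the state, without advancing time (a new reading comes with each control period).
- vision.snapshot(name): name is "scene" or "top" or "wrist"; returns the picture (384x512x3 uint8, red, green, blue); there is no depth.
- vision.camera_params(name): a dict with "camera_matrix" (3x3 intrinsics, pixels), "world_to_cam" (4x4, takes a point from world to camera coordinates); the wrist camera has in their place "mount" (4x4, takes a point from camera to tool coordinates, whose origin is the TCP and whose axes are the flange's). Camera axes: x right, y down, z forward; pixel columns grow to the right and rows downward; lengths in m; the calibration is good to about 2 mm. A picture is of the moment at which its call begins: read the wrist's pose just before it. camera_params takes no time and is no camera call.
- manip.finish_job(): hands the job in, once; it reports no verdict.
The state is a dict: "time": time; "joint_pos": joint angles; "joint_vel": joint speeds; "effort": joint torques, N m; "tcp_pos": TCP position; "ee_rot": TCP orientation; "wrist_force": force on the tool from outside, world axes, zero at the start; "moment": the same for the moment, N m; "finger_gap": finger opening in m.
Only numpy, scipy, OpenCV 4.12 (cv2) and the standard library are available. Lean on these libraries where they do the work, as an engineer would, in place of code of your own. Each camera call takes 0.05 s, during which the arm holds its last target.

TASK

The dial knob has come off the spindle of the buffer's grey control box and stands on the bench beside the vice. Put it back on: feel for the flat by pressing lightly and turning, push it until it snaps fully home, and leave it turned anticlockwise to its stop, with its white pointer at the red OFF dot. The control is delicate, so never force the spindle down into the box (20 N is plenty), and leave the screwdriver and the pliers where they lie.

Things in the scene. Friction and masses are not known exactly. Their poses are not given: they have to be found in the camera images.
- knob: Loose black oblong dial knob standing bore down on the bench: 46 mm long (x), 34 mm wide (y; two straight flanks 30 mm long, grasp here), 40 mm high, 80 g. Origin: centre of its underside, the bore's mouth; z up, x along the white pointer line on its top. Bore 17.6 mm wide, 22 mm deep: first 4 mm round, then D-shaped, its flat on the pointer's side (+x), 3.8 mm from the axis.
- knob_center (a point): Centre of the knob, 20 mm above its underside; axes as the knob's. At the start its x axis is within 0.35 rad of world +y.
- pointer (a point): Pointer end of the knob: 23 mm from its axis along its +x, 20 mm above its underside.
- control_box: Grey control box fixed to the bench, 110 mm (x) by 130 mm (y), 85 mm high, flat top with a dial scale; origin under its centre, z up, x away from the robot, yaw within 0.25 rad. The dial's centre is 4 mm ahead (+x) of the box's centre. Fingers or arm pressing on the box with more than 25 N damage it.
- seat (a point): Centre of the top of the spindle's brass collar (25 mm wide), 91 mm above the bench, unpressed; axes as the box's. The knob is home when its underside rests here. The spindle turns with friction (0.10 N m) between two stops 240 deg apart.
- tip (a point): Centre of the top of the steel D-spindle, 20 mm above the seat: 16 mm diameter, flat 3 mm from its axis, top edge chamfered by 2 mm. Its angle is not reported (feel or see it): a matching knob's pointer would stand 45 to 85 deg anticlockwise, seen from above, of the box's x axis. At a wrong angle the knob rides on the tip, its underside 16 mm above the seat.
- spindle_lift (a joint): How far the spindle is pressed down (m, 0 to 0.008) against a spring: 2 N at first, 3 N more per mm. Over 6.5 mm (about 22 N) damages it. Near the right angle (within 10 to 20 deg) the knob drops about 1 mm on to two sprung catch balls, needs about 10 to 14 N to pass them, and snaps down on the collar over the last 4 mm.
- off_mark (a point): Point on the box's top straight under where the pointer end stands at OFF: 23 mm from the spindle's axis, 120 deg anticlockwise of the box's x axis, in line with the red dot (36 mm out). The spindle's anticlockwise stop is here.
- screwdriver: Screwdriver with red handle lying on the bench, 200 mm long; a bystander. Origin under its middle.
- pliers: Red-handled pliers lying on the bench, 192 mm long; a bystander. Origin under its middle.
Mind the look-alikes: they are no part of the job. Of the things like the knob, leave any that is pink; of the rest the larger one is meant.

How it is judged:
By the outcome, as a careful person would: the job done as asked, in the order asked, and still so for the second after the job is handed in, with the robot touching nothing.
It also fails if it takes over 72 s, if anything falls off the work surface, if the arm or the gripper's body presses on something with over 40 N, if the wrist force passes 120 N, or if a joint passes its speed limit or range.

## Working session

There is one attempt and no reset: what is moved stays moved. The work goes in short steps, Python scripts to look and compute and a shell command to move; the robot and the scene stay as the last step left them, time stands still between calls to the robot, and variables do not carry over. Pictures are saved under pics/ and viewed, and the job is handed in when it is done.

```bash
mkdir -p pics; cat > h.py <<'E'
import numpy as np, cv2
from cell import manip, vision
def save(cam,name):
    im=vision.snapshot(cam); cv2.imwrite(f'pics/{name}.png',im[:,:,::-1]); return im
def ray(cam,u,v,z,st=None):
    p=vision.camera_params(cam);K=np.array(p['camera_matrix'])
    d=np.linalg.inv(K)@[u,v,1.]
    if cam=='wrist':
        M=np.array(p['mount']);R=np.array(st['ee_rot']);t=np.array(st['tcp_pos'])
        dw=R@(M[:3,:3]@d);o=R@M[:3,3]+t
    else:
        W=np.array(p['world_to_cam']);dw=W[:3,:3].T@d;o=-W[:3,:3].T@W[:3,3]
    return o+dw*(z-o[2])/dw[2]
def proj(cam,P,st=None):
    p=vision.camera_params(cam);K=np.array(p['camera_matrix'])
    if cam=='wrist':
        M=np.array(p['mount']);R=np.array(st['ee_rot']);t=np.array(st['tcp_pos'])
        c=M[:3,:3].T@(R.T@(np.array(P)-t)-M[:3,3])
    else:
        W=np.array(p['world_to_cam']);c=W[:3,:3]@P+W[:3,3]
    q=K@c;return q[:2]/q[2]
E
python3 - <<'E'
from h import *
np.set_printoptions(precision=4,suppress=True)
s=manip.observe();print(s)
for c in ['scene','top','wrist']:
    save(c,c+'0');print(vision.camera_params(c))
E
```

```text
{'time': 0.0, 'joint_pos': array([71.9349, 23.9469, -0.5916, 92.4841,  0.2675, 63.6371, -3.0375]), 'joint_vel': array([-0.062 ,  0.0091, -0.0417,  0.0462,  0.0003,  0.0378, -0.0586]), 'effort': array([ -0.0001, -85.1249,   0.6385, -42.5988,  -0.0489,   0.0188,
         0.0001]), 'tcp_pos': array([ 0.1689, -0.6014,  0.2048]), 'ee_rot': array([[ 0.9628,  0.2704, -0.0004],
       [ 0.2704, -0.9628,  0.0011],
       [-0.0001, -0.0012, -1.    ]]), 'wrist_force': array([ 0.0868, -0.369 , -0.1486]), 'moment': array([-0.0008,  0.0105,  0.0337]), 'finger_gap': 0.09372792851016137}
{'camera_matrix': array([[367.8621,   0.    , 252.7778],
       [  0.    , 367.8621, 191.1644],
       [  0.    ,   0.    ,   1.    ]]), 'world_to_cam': array([[-0.5003, -0.8658,  0.0122,  0.3726],
       [-0.737 ,  0.4184, -0.5308,  0.2973],
       [ 0.4544, -0.2745, -0.8474,  0.7805],
       [ 0.    ,  0.    ,  0.    ,  1.    ]])}
{'camera_matrix': array([[456.3672,   0.    , 257.4228],
       [  0.    , 456.3672, 196.02  ],
       [  0.    ,   0.    ,   1.    ]]), 'world_to_cam': array([[ 0.026 , -0.9995,  0.0176,  0.1753],
       [-0.9982, -0.027 , -0.0542,  0.448 ],
       [ 0.0546, -0.0161, -0.9984,  1.168 ],
       [ 0.    ,  0.    ,  0.    ,  1.    ]])}
{'camera_matrix': array([[341.6555,   0.    , 252.1787],
       [  0.    , 341.6555, 189.3646],
       [  0.    ,   0.    ,   1.    ]]), 'mount': array([[-0.0002, -0.9602, -0.2795,  0.0801],
       [ 1.    ,  0.0002, -0.0011, -0.    ],
       [ 0.0011, -0.2795,  0.9602, -0.1796],
       [ 0.    ,  0.    ,  0.    ,  1.    ]])}
```

View pics/scene0.png

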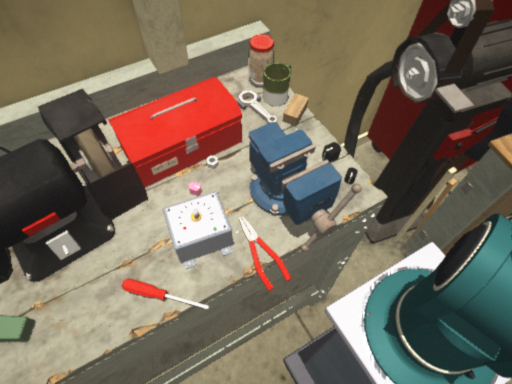

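View pics/top0.png

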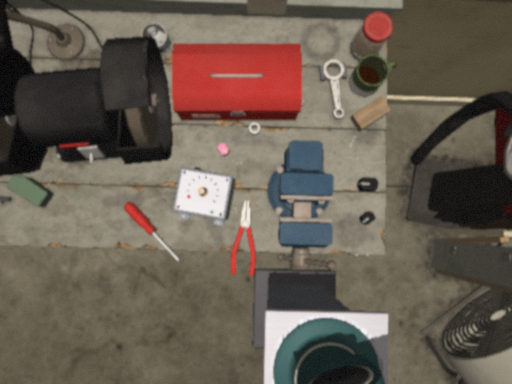

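View pics/wrist0.png

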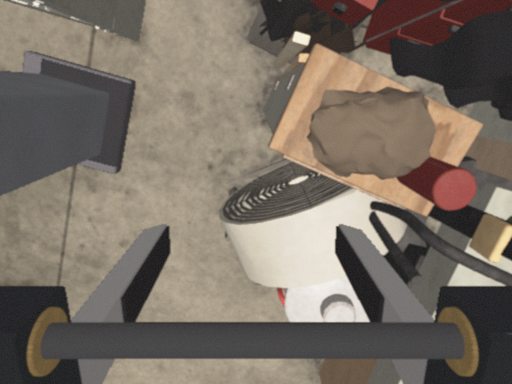

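The scene shows the control box near top(203,192), with two black knobs right of the vice at (368,184) (larger) and (367,217) (smaller), and a pink one at (223,149). I'll zoom in next.

```bash
python3 - <<'E'
import cv2,numpy as np
from h import ray
a=cv2.imread('pics/top0.png');s=cv2.imread('pics/scene0.png')
A=cv2.resize(a[150:240,330:400],None,fx=5,fy=5,interpolation=cv2.INTER_CUBIC)
B=cv2.resize(a[155:230,165:245],None,fx=5,fy=5,interpolation=cv2.INTER_CUBIC)
h=max(A.shape[0],B.shape[0]);C=np.zeros((h,A.shape[1]+B.shape[1],3),np.uint8)
C[:A.shape[0],:A.shape[1]]=A;C[:B.shape[0],A.shape[1]:]=B;cv2.imwrite('pics/z1.png',C)
A=cv2.resize(s[130:200,310:370],None,fx=6,fy=6,interpolation=cv2.INTER_CUBIC)
B=cv2.resize(s[190:260,160:240],None,fx=5,fy=5,interpolation=cv2.INTER_CUBIC)
h=max(A.shape[0],B.shape[0]);C=np.zeros((h,A.shape[1]+B.shape[1],3),np.uint8)
C[:A.shape[0],:A.shape[1]]=A;C[:B.shape[0],A.shape[1]:]=B;cv2.imwrite('pics/z2.png',C)
print(ray('top',368,184,.04),ray('top',367,217,.03),ray('top',202,191,.11))
E
```

```text
[ 0.47964565 -0.09154045  0.04      ] [ 0.39624219 -0.09266438  0.03      ] [0.44610611 0.31989844 0.11      ]
```

View pics/z1.png

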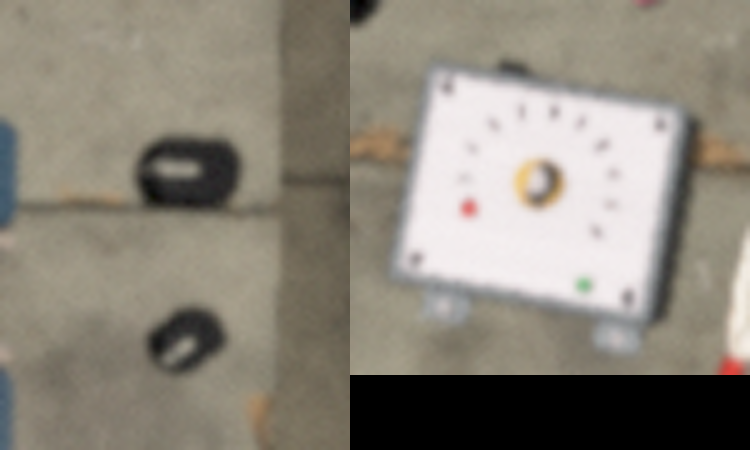

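View pics/z2.png

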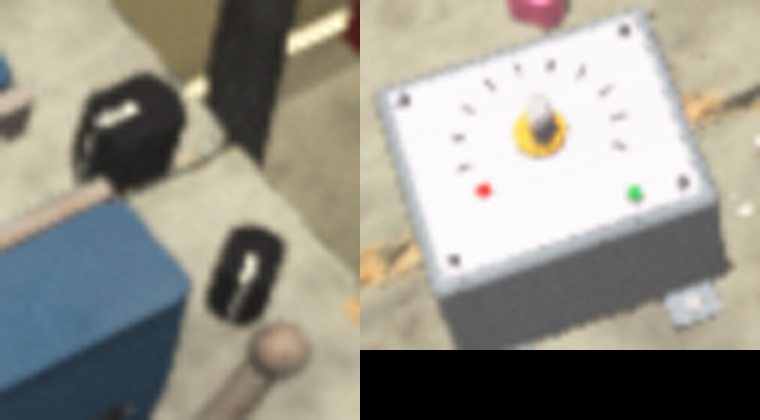

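Plan: swing over to the knob at height, with tool x along the pointer.

```bash
python3 -m jog '[[[0.83,1.36,0.5,0,0,0.086],[1.66,2.72,1.0,0,0,0.172],[2.49,4.08,1.5,0,0,0.258],[3.32,5.44,2.0,0,0,0.344],[4.15,6.8,2.5,0,0,0.43]]]' 80 
python3 -m jog '[[[0.83,1.36,0,0,0,0.086],[1.66,2.72,0,0,0,0.172],[2.49,4.08,0,0,0,0.258],[3.32,5.44,0,0,0,0.344],[4.15,6.8,0,0,0,0.43]]]'
```

```text
time: 0.57
tcp_pos: [0.273, -0.4302, 0.2682]
ee_rot: [[0.76, 0.65, -0.001], [0.65, -0.76, 0.0], [-0.0, -0.0, -1.0]]
wrist_force: [0.4, -1.1, 0.9]
finger_gap: 0.0798
time: 0.98
tcp_pos: [0.3768, -0.2602, 0.2679]
ee_rot: [[0.42, 0.908, -0.0], [0.908, -0.42, -0.0], [-0.0, 0.0, -1.0]]
wrist_force: [1.4, -0.8, 0.4]
finger_gap: 0.08
```

```bash
python3 -m jog '[[[0.83,1.36,-0.4,0,0,0.086],[1.66,2.72,-0.8,0,0,0.172],[2.49,4.08,-1.2,0,0,0.258],[3.32,5.44,-1.6,0,0,0.344],[4.12,6.8,-2.0,0,0,0.43]]]'
python3 - <<'E'
from h import *
s=manip.observe();print(s['tcp_pos'],s['wrist_force']); save('wrist','w1')
E
```

```text
time: 1.4
tcp_pos: [0.4799, -0.0902, 0.2175]
ee_rot: [[0.003, 1.0, 0.0], [1.0, -0.003, -0.0], [-0.0, 0.0, -1.0]]
wrist_force: [1.2, -0.6, -0.8]
finger_gap: 0.0798
[ 0.4799292  -0.09019869  0.2175301 ] [ 1.2226398  -0.58089266 -0.75311138]
```

View pics/w1.png

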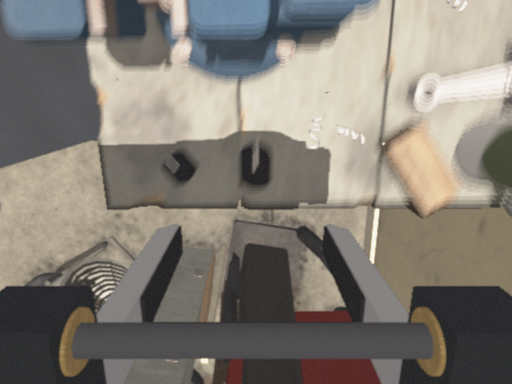

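The blurry wrist view shows the large knob at (257,163) with its pointer upward (+y) and the small one at (182,165). I'll lower, settle and measure.

```bash
python3 -m jog '[[[0,0,-1,0,0,0],[0,0,-2,0,0,0],[0,0,-2.4,0,0,0],[0,0,-2.4,0,0,0]]]' 64
python3 - <<'E'
from h import *
s=manip.observe();print(s['tcp_pos'],s['wrist_force']); im=save('wrist','w2')
cv2.imwrite('pics/w2z.png',cv2.resize(im[60:260,130:380,::-1],None,fx=3,fy=3,interpolation=cv2.INTER_CUBIC))
E
```

```text
time: 1.78
tcp_pos: [0.478, -0.0919, 0.156]
ee_rot: [[0.007, 1.0, -0.004], [1.0, -0.007, 0.001], [0.001, -0.004, -1.0]]
wrist_force: [-0.1, 0.1, 1.6]
finger_gap: 0.0639
[ 0.47801667 -0.09189663  0.15597074] [-0.13926539  0.08123133  1.61357116]
```

View pics/w2z.png

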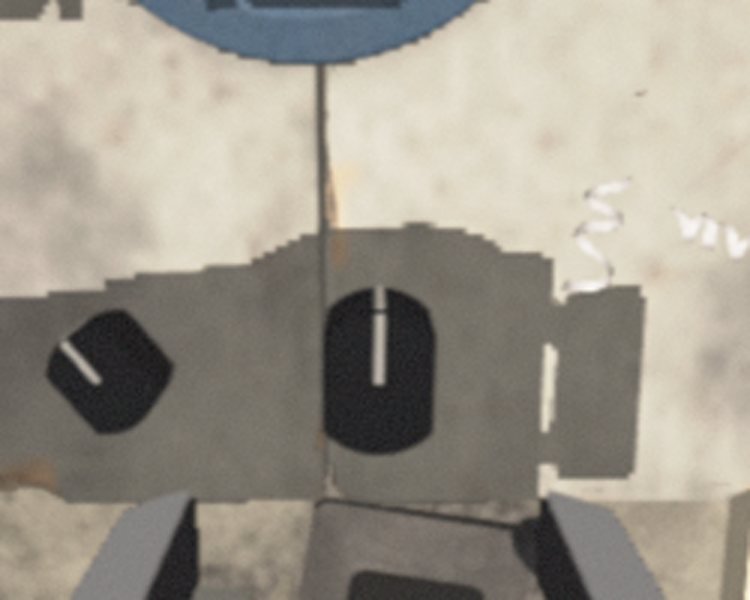

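```bash
python3 - <<'E'
from h import *
s=manip.observe()
f=lambda u,v,z:ray('wrist',130+u/3,60+v/3,z,s)
print(f(379.5,383.5,.04),f(379.5,312,.04),f(379.5,455,.04),f(378,384,.04)-f(380,290,.04))
print('flanks',f(325,383,.04),f(435,383,.04))
im=cv2.imread('pics/w2.png');m=(cv2.cvtColor(im,cv2.COLOR_BGR2HSV)[:,:,2]<70).astype(np.uint8)
c,_=cv2.findContours(m,cv2.RETR_EXTERNAL,cv2.CHAIN_APPROX_NONE)
for k in c:
    if cv2.contourArea(k)>300: print(cv2.boundingRect(k),cv2.minAreaRect(k),cv2.contourArea(k))
for cam in ['top']:
  im=cv2.imread('pics/top0.png')[150:240,330:400];m=(cv2.cvtColor(im,cv2.COLOR_BGR2HSV)[:,:,2]<70).astype(np.uint8)
  for k in cv2.findContours(m,cv2.RETR_EXTERNAL,cv2.CHAIN_APPROX_NONE)[0]:
    if cv2.contourArea(k)>50: print(cv2.boundingRect(k),cv2.minAreaRect(k))
print(proj('top',f(379.5,383.5,.04)))
# box from top image
for n,u,v in [('spindle',165+(540-350)/5,155+183/5)]: print(ray('top',u,v,.111),ray('top',u,v,.091))
E
```

```text
[ 0.48098664 -0.09543961  0.04      ] [ 0.48106998 -0.07348772  0.04      ] [ 0.4808999  -0.11829033  0.04      ] [-0.00070777 -0.02868644  0.        ]
flanks [ 0.46456437 -0.09517961  0.04      ] [ 0.49770485 -0.09538834  0.04      ]
(216, 358, 91, 26) ((261.0, 370.5), (25.0, 90.0), 90.0) 1873.0
(371, 286, 141, 98) ((441.0, 334.5), (97.0, 140.0), 90.0) 10195.0
(0, 277, 134, 107) ((66.5, 330.0), (106.0, 133.0), 90.0) 9882.0
(159, 226, 198, 103) ((257.9107971191406, 277.43511962890625), (197.0184326171875, 101.77405548095703), 0.48969557881355286) 7258.0
(146, 163, 42, 42) ((166.96205139160156, 183.64480590820312), (36.6230583190918, 34.46387481689453), 48.36646270751953) 1011.0
(238, 156, 37, 56) ((256.0, 183.5), (55.0, 36.0), 90.0) 1559.0
(174, 3, 201, 31) ((274.70904541015625, 17.799175262451172), (29.2430419921875, 199.9029083251953), 84.80557250976562) 2830.0
(0, 0, 121, 31) ((60.0, 15.0), (30.0, 120.0), 90.0) 2075.5
(30, 62, 14, 12) ((36.5, 67.5), (9.899494171142578, 12.727920532226562), 45.0)
(28, 28, 19, 14) ((37.0, 34.5), (13.0, 18.0), 90.0)
[369.5394699  183.51445215]
[0.44469037 0.31739366 0.111     ] [0.44591436 0.31945997 0.091     ]
```

```bash
python3 - <<'E'
from h import *
for z in (.08,.12,.15,.18): print(z,ray('scene',340,180,z),ray('top',333,222,z),ray('scene',315,152,z),ray('top',333,173,z),ray('scene',280,123,z),ray('top',322,142,z))
E
```

```text
0.08 [ 0.3684812  -0.02428748  0.08      ] [0.38117873 0.00303954 0.08      ] [ 0.46832747 -0.02106295  0.08      ] [0.50073375 0.00507855 0.08      ] [0.59482738 0.00385711 0.08      ] [0.57630944 0.03342677 0.08      ]
0.12 [ 0.35118634 -0.00050696  0.12      ] [0.38109358 0.01037835 0.12      ] [0.44559639 0.00254201 0.12      ] [0.4963298 0.0123437 0.12     ] [0.5652089  0.02610528 0.12      ] [0.5691754  0.03966787 0.12      ]
0.15 [0.33821519 0.01732843 0.15      ] [0.38102973 0.01588246 0.15      ] [0.42854808 0.02024573 0.15      ] [0.49302684 0.01779257 0.15      ] [0.54299503 0.0427914  0.15      ] [0.56382486 0.0443487  0.15      ]
0.18 [0.32524404 0.03516382 0.18      ] [0.38096587 0.02138656 0.18      ] [0.41149976 0.03794945 0.18      ] [0.48972387 0.02324143 0.18      ] [0.52078117 0.05947752 0.18      ] [0.55847432 0.04902953 0.18      ]
```

```bash
python3 -m jog '[[[0.1,-0.14,-1.0,0,0,0],[0.12,-0.14,-2.2,0,0,0],[0.12,-0.14,-3.2,0,0,0],[0.12,-0.14,-4.0,0,0,0],[0.12,-0.14,-4.0,0,0,0]]]' 64
python3 - <<'E'
from h import *
s=manip.observe();print(s['tcp_pos'],s['ee_rot'],s['wrist_force']); im=save('wrist','w3')
E
```

```text
time: 2.25
tcp_pos: [0.4812, -0.0957, 0.0561]
ee_rot: [[0.008, 1.0, -0.003], [1.0, -0.008, 0.001], [0.001, -0.003, -1.0]]
wrist_force: [-1.1, -0.2, -0.7]
finger_gap: 0.0642
[ 0.48123886 -0.09570991  0.05610606] [[ 7.63370034e-03  9.99966268e-01 -3.03134828e-03]
 [ 9.99970665e-01 -7.63175905e-03  6.51457811e-04]
 [ 6.28301317e-04 -3.03623239e-03 -9.99995193e-01]] [-1.07133047 -0.15266875 -0.68280651]
```

View pics/w3.png

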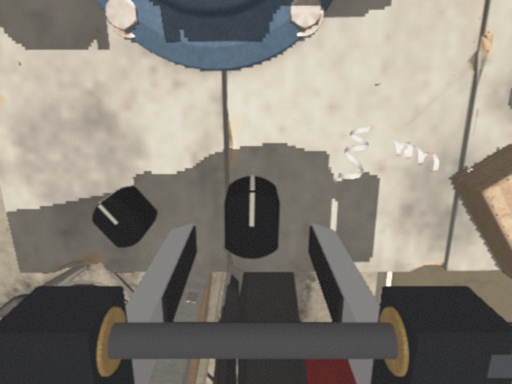

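The knob is centred between the fingers (252 vs 195–310). Descend and grip.

```bash
python3 -m jog '[[[0,0,-0.9,0,0,0],[0,0,-1.5,0,0,0],[0,0,-1.76,0,0,0],[0,0,-1.76,0,0,0]]]' 64
python3 -m jog '[[[0,0,0,0,0,0],[0,0,0,0,0,0],[0,0,0,0,0,0],[0,0,0,0,0,0],[0,0,0,0,0,0]]]' 28 35
```

```text
time: 2.63
tcp_pos: [0.4827, -0.0957, 0.0145]
ee_rot: [[0.007, 1.0, 0.0], [1.0, -0.007, -0.0], [-0.0, 0.0, -1.0]]
wrist_force: [-0.3, 1.0, -0.5]
finger_gap: 0.0636
time: 3.05
tcp_pos: [0.4825, -0.0957, 0.0143]
ee_rot: [[0.007, 1.0, 0.0], [1.0, -0.007, -0.0], [-0.0, 0.0, -1.0]]
wrist_force: [-0.6, 0.3, 0.2]
finger_gap: 0.0343
```

```bash
python3 -m jog '[[[0,0,0.5,0,0,0],[0,0,1.8,0,0,0],[0,0,3.4,0,0,0],[0,0,5.0,0,0,0],[0,0,6.6,0,0,0]]]' 28 50
python3 -m jog '[[[0,0,1.6,0,0,0],[-0.1,0.8,2.6,0,0,0],[-0.2,2.2,3.2,0,0,-0.06],[-0.35,3.8,3.2,0,0,-0.12],[-0.5,5.4,3.2,0,0,-0.2]]]'
python3 -m jog '[[[-0.15,1.6,0,0,0,-0.06],[-0.3,3.2,0,0,0,-0.12],[-0.45,4.8,0,0,0,-0.18],[-0.6,6.4,0,0,0,-0.24],[-0.75,8.0,0,0,0,-0.3]]]'
```

```text
time: 3.47
tcp_pos: [0.4817, -0.0949, 0.1815]
ee_rot: [[0.006, 1.0, -0.0], [1.0, -0.006, 0.001], [0.001, -0.0, -1.0]]
wrist_force: [0.6, -0.6, -0.0]
finger_gap: 0.0334
time: 3.88
tcp_pos: [0.4694, 0.041, 0.2608]
ee_rot: [[0.209, 0.978, 0.002], [0.978, -0.209, -0.001], [-0.0, 0.002, -1.0]]
wrist_force: [-0.2, 0.6, -1.3]
finger_gap: 0.0335
time: 4.3
tcp_pos: [0.4501, 0.2413, 0.2599]
ee_rot: [[0.488, 0.873, 0.001], [0.873, -0.488, -0.0], [0.0, 0.001, -1.0]]
wrist_force: [1.4, -0.4, 0.1]
finger_gap: 0.0335
```

```bash
python3 -m jog '[[[0,0,0,0,0,0],[0,0,0,0,0,0]]]'
python3 - <<'E'
from h import *
s=manip.observe();print(s['tcp_pos'],s['ee_rot'],s['wrist_force']); im=save('wrist','w4')
np.save('s4.npy',s,allow_pickle=True)
print(proj('wrist',[.446,.319,.111],s))
E
```

```text
time: 4.47
tcp_pos: [0.4497, 0.2418, 0.2595]
ee_rot: [[0.481, 0.876, -0.0], [0.876, -0.481, 0.001], [0.0, -0.001, -1.0]]
wrist_force: [0.5, -0.4, -1.3]
finger_gap: 0.0335
[0.4497244  0.24180704 0.25948085] [[ 4.81460664e-01  8.76467561e-01 -4.93919595e-04]
 [ 8.76467641e-01 -4.81460350e-01  6.36214010e-04]
 [ 3.19818240e-04 -7.39216562e-04 -9.99999676e-01]] [ 0.45852199 -0.39589397 -1.30593362]
[210.51027151 106.65234374]
```

View pics/w4.png

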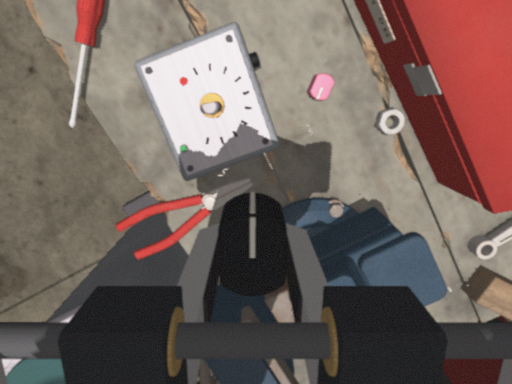

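```bash
python3 - <<'E'
import cv2
a=cv2.imread('pics/w4.png');cv2.imwrite('pics/w4z.png',cv2.resize(a[80:130,180:245],None,fx=11,fy=11,interpolation=cv2.INTER_CUBIC))
E
```

```text
(no output)
```

View pics/w4z.png

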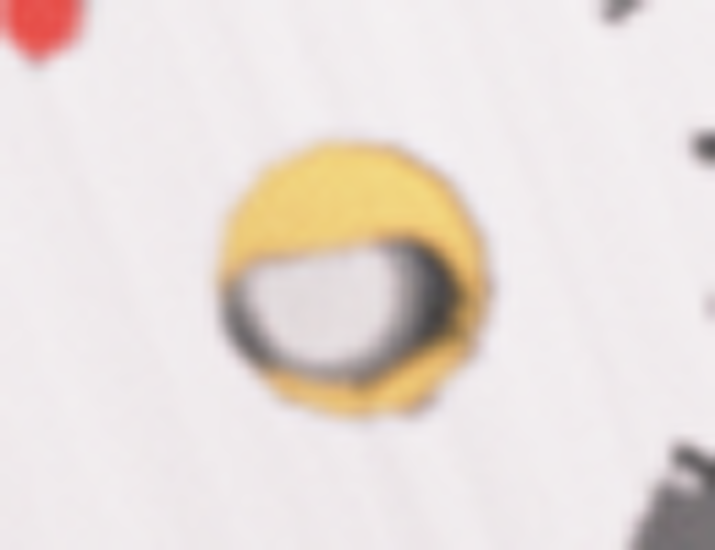

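```bash
python3 - <<'E'
from h import *
s=np.load('s4.npy',allow_pickle=True).item()
im=cv2.imread('pics/w4.png');hsv=cv2.cvtColor(im,cv2.COLOR_BGR2HSV)
big=cv2.resize(im[80:130,180:245],None,fx=11,fy=11,interpolation=cv2.INTER_CUBIC)
hb=cv2.cvtColor(big,cv2.COLOR_BGR2HSV)
m=((hb[:,:,0]>15)&(hb[:,:,0]<32)&(hb[:,:,1]>90)).astype(np.uint8)
c=max(cv2.findContours(m,cv2.RETR_EXTERNAL,cv2.CHAIN_APPROX_NONE)[0],key=cv2.contourArea)
hull=cv2.convexHull(c);print(cv2.boundingRect(hull),cv2.minEnclosingCircle(hull),cv2.fitEllipse(hull))
g=lambda x,y,z:ray('wrist',180+(x+.5)/11-.5,80+(y+.5)/11-.5,z,s)
cx,cy=cv2.fitEllipse(hull)[0];C=g(cx,cy,.091);print('collar',C, 'widths',np.linalg.norm(g(220,cy,.091)-g(490,cy,.091)),np.linalg.norm(g(cx,140,.091)-g(cx,418,.091)))
a=g(250,260,.111);b=g(400,238,.111);d=b-a;print('flat edge',a,b,'normal yaw',np.degrees(np.arctan2(d[1],d[0]))+90)
n=np.array([-d[1],d[0]])/np.linalg.norm(d[:2]);print('flat dist from axis',(a[:2]-C[:2])@n,'mid lateral', ((a+b)/2-C)[:2]@(d[:2]/np.linalg.norm(d[:2])))
# red dot
m=((hsv[:,:,0]<8)|(hsv[:,:,0]>172))&(hsv[:,:,1]>150)
sub=np.zeros_like(m);sub[70:95,170:200]=m[70:95,170:200];v,u=np.nonzero(sub)
R=ray('wrist',u.mean(),v.mean(),.085,s);r=R-C;print('red',R,np.linalg.norm(r[:2]),'box yaw',np.degrees(np.arctan2(r[1],r[0]))-120)
m=(hsv[:,:,0]>45)&(hsv[:,:,0]<80)&(hsv[:,:,1]>100)
sub=np.zeros_like(m);sub[135:160,170:200]=m[135:160,170:200];v,u=np.nonzero(sub)
G=ray('wrist',u.mean(),v.mean(),.085,s);print('green',G)
# box corners
for p in [(136,67),(237,23),(277,142),(188,178)]: print(ray('wrist',*p,.085,s))
print('tool yaw',np.degrees(np.arctan2(s['ee_rot'][1,0],s['ee_rot'][0,0])))
E
```

```text
(226, 148, 257, 264) ((353.28466796875, 280.9828186035156), 135.9576416015625) ((353.7047119140625, 279.51080322265625), (256.1358642578125, 269.5712890625), 160.4896697998047)
collar [0.44531652 0.3202329  0.091     ] widths 0.02431255001946801 0.02432755599230635
flat edge [0.44087759 0.32540474 0.111     ] [0.45293656 0.32083966 0.111     ] normal yaw 69.26517836001007
flat dist from axis 0.003265284068949503 mid lateral 0.0004645928370675906
red [0.43168575 0.35413843 0.085     ] 0.03654289730280412 box yaw -8.098783600814272
green [0.39583635 0.2971505  0.085     ]
[0.39806286 0.38709227 0.085     ]
[0.50400477 0.3736473  0.085     ]
[0.48490363 0.25562424 0.085     ]
[0.38363241 0.26727449 0.085     ]
tool yaw 61.219154556807645
```

```bash
python3 - <<'E'
from h import *
s=np.load('s4.npy',allow_pickle=True).item()
T=s['tcp_pos'];print(ray('wrist',252.8,257,T[2]+.0257,s)-T, proj('wrist',T+[0,0,.0257],s))
a=cv2.imread('pics/w4.png');cv2.imwrite('pics/w4k.png',cv2.resize(a[180:300,200:310],None,fx=5,fy=5,interpolation=cv2.INTER_CUBIC)*2)
E
python3 -m jog '[[[-0.05,1.0,-0.5,0,0,0.05],[-0.1,2.2,-1.2,0,0,0.1],[-0.18,3.14,-2.0,0,0,0.14],[-0.18,3.14,-3.0,0,0,0.14],[-0.18,3.14,-3.4,0,0,0.14]]]'
python3 -m jog '[[[0,0,0,0,0,0],[0,0,0,0,0,0]]]'
```

```text
[-0.00025629  0.00103795  0.0257    ] [254.25362671 258.43113757]
time: 4.93
tcp_pos: [0.4458, 0.3168, 0.1715]
ee_rot: [[0.358, 0.934, -0.003], [0.934, -0.358, -0.002], [-0.002, -0.002, -1.0]]
wrist_force: [-0.3, -0.6, -1.1]
finger_gap: 0.0336
time: 5.1
tcp_pos: [0.4472, 0.3166, 0.1745]
ee_rot: [[0.361, 0.933, -0.0], [0.933, -0.361, -0.001], [-0.001, 0.0, -1.0]]
wrist_force: [-0.1, 0.1, -0.1]
finger_gap: 0.0337
```

View pics/w4k.png

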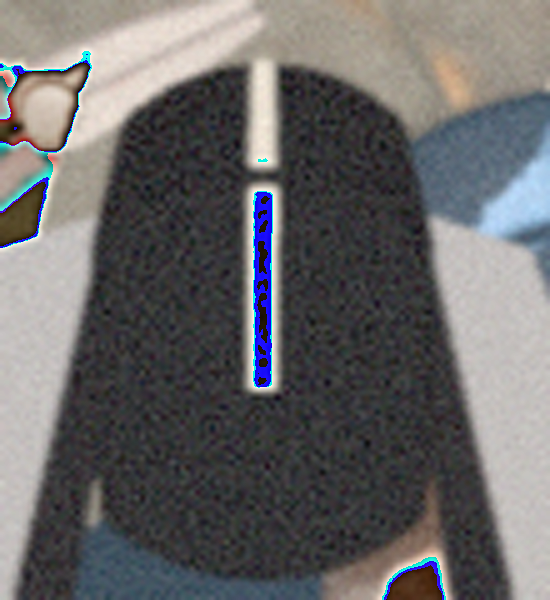

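The knob sits straight and centred in the grip (about 1 mm). I'll align it over the spindle and go down to just above contact.

```bash
python3 -m jog '[[[-0.07,0.12,-0.8,0,0,0],[-0.07,0.12,-1.5,0,0,0],[-0.07,0.12,-1.76,0,0,0],[-0.07,0.12,-1.76,0,0,0]]]' 
python3 - <<'E'
from h import *
s=manip.observe();print(s['tcp_pos'],s['wrist_force'],s['moment']);save('wrist','w5');save('scene','s5')
E
```

```text
time: 5.43
tcp_pos: [0.4452, 0.32, 0.13]
ee_rot: [[0.36, 0.933, -0.0], [0.933, -0.36, -0.001], [-0.001, -0.0, -1.0]]
wrist_force: [0.4, -0.1, -1.3]
finger_gap: 0.0336
[0.44517345 0.31995999 0.12995012] [ 0.40085286 -0.08089124 -1.32924514] [-0.04900301 -0.02904271 -0.04109597]
```

View pics/w5.png

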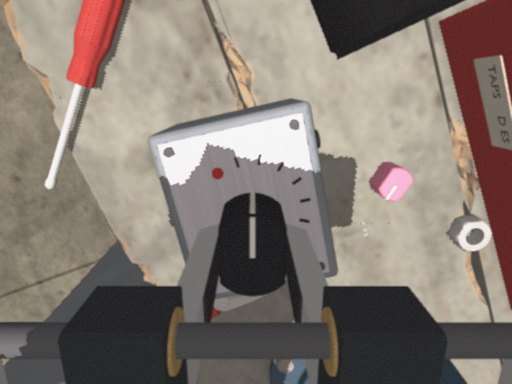

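View pics/s5.png

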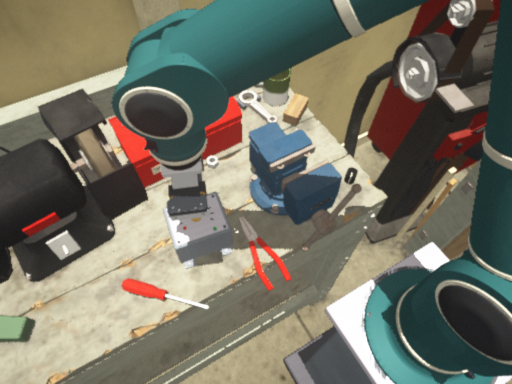

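```bash
python3 -m jog '[[[0,0,-0.12,0,0,0],[0,0,-0.2,0,0,0],[0,0,-0.28,0,0,0],[0,0,-0.28,0,0,0]]]'
python3 -m jog '[[[0,0,-0.04,0,0,0],[0,0,-0.08,0,0,0],[0,0,-0.08,0,0,0]]]'
```

```text
time: 5.87
tcp_pos: [0.445, 0.3209, 0.1229]
ee_rot: [[0.359, 0.933, 0.0], [0.933, -0.359, 0.0], [0.0, 0.0, -1.0]]
wrist_force: [0.6, 0.1, 1.0]
finger_gap: 0.0336
time: 6.12
tcp_pos: [0.4452, 0.3207, 0.1208]
ee_rot: [[0.359, 0.933, 0.0], [0.933, -0.359, -0.0], [-0.0, 0.0, -1.0]]
wrist_force: [2.5, -2.9, 0.5]
finger_gap: 0.0338
```

```bash
python3 -m jog '[[[0.02,-0.03,-0.04,0,0,0],[0.02,-0.03,-0.08,0,0,0],[0.02,-0.03,-0.08,0,0,0]]]'
python3 -m jog '[[[0,0,-0.04,0,0,0],[0,0,-0.06,0,0,0],[0,0,-0.06,0,0,0]]]'
```

```text
time: 6.37
tcp_pos: [0.4453, 0.3202, 0.1187]
ee_rot: [[0.359, 0.933, -0.0], [0.933, -0.359, -0.0], [-0.0, -0.0, -1.0]]
wrist_force: [1.7, -1.0, 3.1]
finger_gap: 0.0334
time: 6.62
tcp_pos: [0.4455, 0.3202, 0.1174]
ee_rot: [[0.359, 0.933, 0.0], [0.933, -0.359, 0.0], [0.0, 0.0, -1.0]]
wrist_force: [3.6, -1.8, 4.2]
finger_gap: 0.0337
```

```bash
python3 -m jog '[[[0.02,-0.01,-0.04,0,0,0],[0.02,-0.01,-0.06,0,0,0],[0.02,-0.01,-0.06,0,0,0]]]'
python3 -m jog '[[[0.02,-0.01,-0.04,0,0,0],[0.02,-0.01,-0.06,0,0,0],[0.02,-0.01,-0.06,0,0,0]]]'; python3 -c "
from h import *
s=manip.observe();print(s['tcp_pos'],s['wrist_force'],s['moment'])"
```

```text
time: 6.87
tcp_pos: [0.4459, 0.3201, 0.116]
ee_rot: [[0.359, 0.933, 0.0], [0.933, -0.359, 0.0], [0.0, 0.0, -1.0]]
wrist_force: [0.4, -2.0, 7.8]
finger_gap: 0.0337
time: 7.12
tcp_pos: [0.4458, 0.3196, 0.1141]
ee_rot: [[0.359, 0.933, -0.001], [0.933, -0.359, -0.0], [-0.001, -0.001, -1.0]]
wrist_force: [-0.8, -2.6, 0.1]
finger_gap: 0.0332
[0.44576869 0.3195948  0.11405158] [-0.84967392 -2.55117311  0.12967619] [-0.51941222 -0.02037496  0.00802029]
```

```bash
python3 -m jog '[[[0,0,-0.04,0,0,0],[0,0,-0.06,0,0,0],[0,0,-0.06,0,0,0]]]'
python3 -m jog '[[[0,0,-0.03,0,0,0],[0,0,-0.04,0,0,0],[0,0,-0.04,0,0,0]]]'; python3 -c "
from h import *
s=manip.observe();print(s['tcp_pos'],s['wrist_force'],s['moment'])"
```

```text
time: 7.37
tcp_pos: [0.446, 0.3196, 0.1126]
ee_rot: [[0.359, 0.933, -0.001], [0.933, -0.359, -0.0], [-0.001, -0.0, -1.0]]
wrist_force: [-1.1, -2.1, 1.5]
finger_gap: 0.0337
time: 7.62
tcp_pos: [0.4462, 0.3197, 0.1117]
ee_rot: [[0.359, 0.933, -0.0], [0.933, -0.359, -0.0], [-0.0, -0.0, -1.0]]
wrist_force: [-0.5, -2.4, 2.6]
finger_gap: 0.0337
[0.4462116  0.31967812 0.11172106] [-0.46437345 -2.36410981  2.6304864 ] [-0.67023127  0.26271324  0.00993979]
```

```bash
python3 -m jog '[[[0,0,-0.03,0,0,0],[0,0,-0.06,0,0,0],[0,0,-0.06,0,0,0]]]'
python3 -m jog '[[[0,0,-0.03,0,0,0],[0,0,-0.04,0,0,0],[0,0,-0.04,0,0,0]]]'; python3 -c "
from h import *
s=manip.observe();print(s['tcp_pos'],s['wrist_force'],s['moment'])
save('wrist','w6')"
```

```text
time: 7.87
tcp_pos: [0.4462, 0.3197, 0.1101]
ee_rot: [[0.359, 0.933, -0.0], [0.933, -0.359, -0.0], [-0.0, -0.0, -1.0]]
wrist_force: [-1.1, -3.0, 1.9]
finger_gap: 0.0338
time: 8.12
tcp_pos: [0.4461, 0.3196, 0.1089]
ee_rot: [[0.359, 0.933, -0.001], [0.933, -0.359, -0.0], [-0.0, -0.001, -1.0]]
wrist_force: [-0.4, -1.4, -6.2]
finger_gap: 0.0333
[0.44606808 0.31959526 0.10891053] [-0.38721094 -1.40143777 -6.17944536] [-0.21623341  0.02210093  0.03423216]
```

View pics/w6.png

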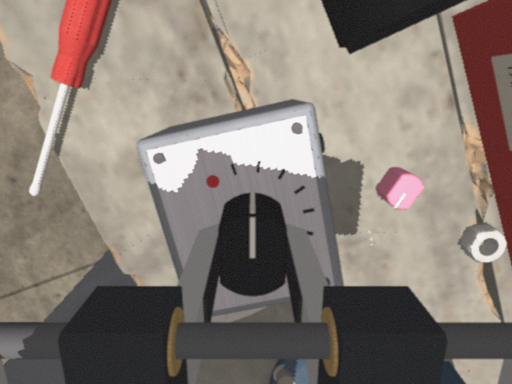

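Fz went to −6 N: the catches are pulling the knob down, so it is past the balls. I'll follow it down.

```bash
python3 -m jog '[[[0,0,-0.03,0,0,0],[0,0,-0.06,0,0,0],[0,0,-0.06,0,0,0]]]'
python3 -m jog '[[[0,0,-0.03,0,0,0],[0,0,-0.05,0,0,0],[0,0,-0.05,0,0,0]]]'; python3 -c "
from h import *
s=manip.observe();print(s['tcp_pos'],s['wrist_force'],s['moment'])"
```

```text
time: 8.42
tcp_pos: [0.4461, 0.3197, 0.1075]
ee_rot: [[0.359, 0.933, -0.0], [0.933, -0.359, -0.0], [-0.0, -0.0, -1.0]]
wrist_force: [0.6, 0.5, -7.5]
finger_gap: 0.0338
time: 8.67
tcp_pos: [0.4463, 0.3198, 0.1065]
ee_rot: [[0.359, 0.933, -0.0], [0.933, -0.359, 0.0], [0.0, -0.0, -1.0]]
wrist_force: [-0.5, -0.9, -3.6]
finger_gap: 0.0336
[0.44627866 0.31984089 0.10651507] [-0.53496149 -0.93749232 -3.58356824] [-0.16677559  0.10656959 -0.0126019 ]
```

```bash
python3 -m jog '[[[0,0,-0.03,0,0,0],[0,0,-0.05,0,0,0],[0,0,-0.05,0,0,0]]]'
python3 -m jog '[[[0,0,-0.03,0,0,0],[0,0,-0.05,0,0,0],[0,0,-0.05,0,0,0]]]'; python3 -c "
from h import *
s=manip.observe();print(s['tcp_pos'],s['wrist_force'],s['moment'])"
```

```text
time: 8.92
tcp_pos: [0.4465, 0.3199, 0.1054]
ee_rot: [[0.359, 0.933, 0.0], [0.933, -0.359, 0.0], [0.0, 0.0, -1.0]]
wrist_force: [0.3, -0.8, -1.3]
finger_gap: 0.0337
time: 9.17
tcp_pos: [0.4465, 0.3199, 0.1043]
ee_rot: [[0.359, 0.933, 0.0], [0.933, -0.359, 0.0], [0.0, 0.0, -1.0]]
wrist_force: [-0.4, 0.4, 2.8]
finger_gap: 0.0337
[0.44649237 0.31993886 0.10425541] [-0.37952728  0.37680215  2.84050786] [-0.04545146 -0.04284878 -0.04831145]
```

```bash
python3 -m jog '[[[0,0,-0.03,0,0,0],[0,0,-0.06,0,0,0],[0,0,-0.06,0,0,0]]]'
python3 -m jog '[[[0,0,0.02,0,0,0.02],[0,0,0.04,0,0,0.06],[0,0,0.06,0,0,0.12],[0,0,0.06,0,0,0.16],[0,0,0.06,0,0,0.16]]]'; python3 -c "
from h import *
s=manip.observe();print(s['tcp_pos'],s['wrist_force'],s['moment'])"
```

```text
time: 9.42
tcp_pos: [0.4465, 0.3199, 0.1028]
ee_rot: [[0.359, 0.933, 0.0], [0.933, -0.359, 0.0], [0.0, 0.0, -1.0]]
wrist_force: [-1.6, 0.0, 8.0]
finger_gap: 0.0337
time: 9.83
tcp_pos: [0.4466, 0.3201, 0.1042]
ee_rot: [[0.203, 0.979, 0.0], [0.979, -0.203, 0.001], [0.001, 0.0, -1.0]]
wrist_force: [0.6, 1.8, 3.8]
finger_gap: 0.0338
[0.4465564 0.3200587 0.1042284] [0.63101745 1.81609399 3.80867432] [ 0.37020477 -0.28812388 -0.0435505 ]
```

```bash
python3 -m jog '[[[0,0,0.02,0,0,0.06],[0,0,0.02,0,0,0.13],[0,0,0.02,0,0,0.2],[0,0,0.02,0,0,0.27],[0,0,0.02,0,0,0.3]]]'
python3 -m jog '[[[0,0,0,0,0,0.06],[0,0,0,0,0,0.12],[0,0,0,0,0,0.18],[0,0,0,0,0,0.2],[0,0,0,0,0,0.2]]]'; python3 -c "
from h import *
s=manip.observe();R=s['ee_rot'];print(s['tcp_pos'],s['wrist_force'],s['moment'],np.degrees(np.arctan2(R[1,0],R[0,0])));save('wrist','w7')"
```

```text
time: 10.25
tcp_pos: [0.4466, 0.3208, 0.1049]
ee_rot: [[-0.096, 0.995, 0.001], [0.995, 0.096, 0.002], [0.002, 0.001, -1.0]]
wrist_force: [3.0, 7.2, 2.4]
finger_gap: 0.0337
time: 10.67
tcp_pos: [0.4466, 0.3208, 0.1048]
ee_rot: [[-0.289, 0.957, 0.001], [0.957, 0.289, 0.002], [0.002, 0.001, -1.0]]
wrist_force: [2.1, 6.1, 2.9]
finger_gap: 0.0334
[0.44660246 0.32081079 0.10482709] [2.11165774 6.13739028 2.87708163] [ 1.4498312  -0.58297365 -0.06329687] 106.80072081310857
```

View pics/w7.png

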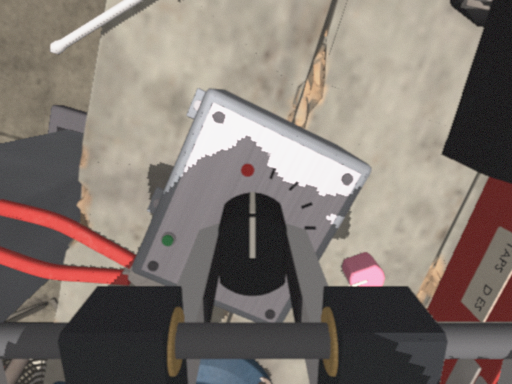

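```bash
python3 -m jog '[[[0.01,0.03,0,0,0,0.03],[0.01,0.03,0,0,0,0.06],[0.01,0.03,0,0,0,0.06]]]' ; python3 -c "
from h import *
s=manip.observe();R=s['ee_rot'];print(s['tcp_pos'],s['wrist_force'],s['moment'],np.degrees(np.arctan2(R[1,0],R[0,0])))"
python3 -m jog '[[[0.0,0.01,0,0,0,0.02],[0,0.01,0,0,0,0.04],[0,0.01,0,0,0,0.04]]]' ; python3 -c "
from h import *
s=manip.observe();R=s['ee_rot'];print(s['tcp_pos'],s['wrist_force'],s['moment'],np.degrees(np.arctan2(R[1,0],R[0,0])))"
```

```text
time: 10.97
tcp_pos: [0.4466, 0.3209, 0.1046]
ee_rot: [[-0.346, 0.938, 0.0], [0.938, 0.346, 0.001], [0.001, 0.0, -1.0]]
wrist_force: [1.3, 3.1, 1.8]
finger_gap: 0.0339
[0.44660221 0.32093257 0.10461967] [1.33765861 3.10847902 1.75848612] [ 0.7371891  -0.35692688 -0.02449643] 110.23600750461661
time: 11.22
tcp_pos: [0.4466, 0.3209, 0.1046]
ee_rot: [[-0.384, 0.923, 0.0], [0.923, 0.384, 0.0], [0.0, 0.0, -1.0]]
wrist_force: [0.2, 2.4, 2.4]
finger_gap: 0.0331
[0.44660526 0.32093716 0.10460791] [0.20618988 2.38825486 2.44864874] [ 0.75400901 -0.47040033 -0.0659677 ] 112.58293955781565
```

```bash
python3 -m jog '[[[0.0,0.01,0,0,0,0.015],[0,0.01,0,0,0,0.03],[0,0.01,0,0,0,0.03]]]' ; python3 -c "
from h import *
s=manip.observe();R=s['ee_rot'];print(s['wrist_force'],s['moment'],np.degrees(np.arctan2(R[1,0],R[0,0])))"
python3 -m jog '[[[0.0,0.0,0,0,0,0.015],[0,0.0,0,0,0,0.03],[0,0.0,0,0,0,0.03]]]' ; python3 -c "
from h import *
s=manip.observe();R=s['ee_rot'];print(s['wrist_force'],s['moment'],np.degrees(np.arctan2(R[1,0],R[0,0])));save('wrist','w8')"
```

```text
time: 11.47
tcp_pos: [0.4466, 0.321, 0.1045]
ee_rot: [[-0.412, 0.911, -0.0], [0.911, 0.412, -0.0], [-0.0, -0.0, -1.0]]
wrist_force: [2.1, 1.6, 2.1]
finger_gap: 0.0335
[2.05548736 1.6061384  2.12368759] [ 0.5127743  -0.46137595 -0.07230186] 114.30395005209918
time: 11.72
tcp_pos: [0.4466, 0.321, 0.1045]
ee_rot: [[-0.439, 0.899, -0.0], [0.899, 0.439, -0.0], [-0.0, -0.0, -1.0]]
wrist_force: [1.5, 1.6, 3.3]
finger_gap: 0.0337
[1.50862611 1.55982944 3.26713114] [ 0.54024666 -0.56324683 -0.1092045 ] 116.03753514448879
```

View pics/w8.png

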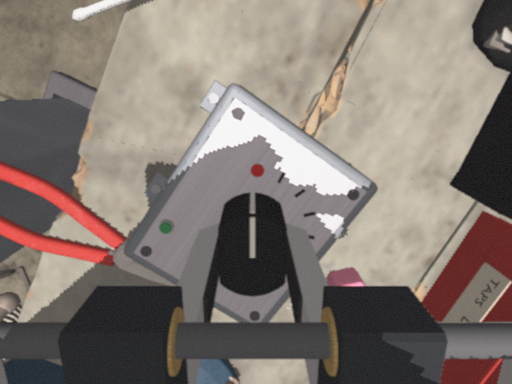

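```bash
python3 - <<'E'
from h import *
s=manip.observe();im=cv2.imread('pics/w8.png');hsv=cv2.cvtColor(im,cv2.COLOR_BGR2HSV)
m=((hsv[:,:,0]<8)|(hsv[:,:,0]>172))&(hsv[:,:,1]>130);sub=np.zeros_like(m);sub[160:182,245:270]=m[160:182,245:270]
v,u=np.nonzero(sub);print(u.mean(),v.mean(),len(u))
R=ray('wrist',u.mean(),v.mean(),.085,s)
for C in (s['tcp_pos'],np.array([.4453,.3202,0])):
  r=R-C;print(R,np.degrees(np.arctan2(r[1],r[0])),np.hypot(*r[:2]))
for p,q in [((376,187),(238,86)),((115,250),(238,86))]:
  d=ray('wrist',*p,.085,s)-ray('wrist',*q,.085,s);print(np.degrees(np.arctan2(d[1],d[0])),np.linalg.norm(d))
a=ray('wrist',252,257,s['tcp_pos'][2]+.0257,s);b=ray('wrist',252.5,216,s['tcp_pos'][2]+.0257,s);d=b-a;print('pointer',a,np.degrees(np.arctan2(d[1],d[0])))
E
```

```text
256.9065420560748 170.0 107
[0.43219286 0.35399908 0.085     ] 113.5622074423067 0.03606235891611287
[0.43219286 0.35399908 0.085     ] 111.1960826909244 0.03625155265857859
-9.269239410726247 0.1014025809984673
-102.52368458196347 0.12827919073757102
pointer [0.44451201 0.32219875 0.13025704] 115.32088704322017
```

```bash
python3 -m jog '[[[0.0,0.0,0,0,0,0.015],[0,0.0,0,0,0,0.03],[0,0.0,0,0,0,0.03]]]' ; python3 -c "
from h import *
s=manip.observe();R=s['ee_rot'];print(s['wrist_force'],s['moment'],np.degrees(np.arctan2(R[1,0],R[0,0])))"
python3 -m jog '[[[0.0,0.0,0,0,0,0.015],[0,0.0,0,0,0,0.03],[0,0.0,0,0,0,0.03]]]' ; python3 -c "
from h import *
s=manip.observe();R=s['ee_rot'];print(s['wrist_force'],s['moment'],np.degrees(np.arctan2(R[1,0],R[0,0])))"
```

```text
time: 12.02
tcp_pos: [0.4466, 0.321, 0.1046]
ee_rot: [[-0.466, 0.885, -0.0], [0.885, 0.466, 0.0], [0.0, -0.0, -1.0]]
wrist_force: [1.8, 2.1, 1.8]
finger_gap: 0.0336
[1.79653499 2.11158708 1.80032931] [ 0.5599516  -0.64799427 -0.05886081] 117.7616548303756
time: 12.27
tcp_pos: [0.4466, 0.321, 0.1046]
ee_rot: [[-0.492, 0.871, -0.0], [0.871, 0.492, 0.0], [0.0, -0.0, -1.0]]
wrist_force: [1.6, 3.1, 2.2]
finger_gap: 0.034
[1.62873066 3.05851888 2.17107228] [ 0.61027234 -0.67744058 -0.05104345] 119.47865744869272
```

```bash
python3 -m jog '[[[0.0,0.0,0,0,0,0.015],[0,0.0,0,0,0,0.03],[0,0.0,0,0,0,0.03]]]' ; python3 -c "
from h import *
s=manip.observe();R=s['ee_rot'];print(s['wrist_force'],s['moment'],np.degrees(np.arctan2(R[1,0],R[0,0])));save('wrist','w9')"
python3 - <<'E'
from h import *
a=cv2.imread('pics/w9.png');cv2.imwrite('pics/w9z.png',np.clip(cv2.resize(a[150:310,170:340],None,fx=4,fy=4,interpolation=cv2.INTER_CUBIC).astype(int)*2,0,255))
E
```

```text
time: 12.52
tcp_pos: [0.4466, 0.321, 0.1045]
ee_rot: [[-0.518, 0.855, -0.0], [0.855, 0.518, -0.0], [-0.0, -0.0, -1.0]]
wrist_force: [2.5, 2.4, 1.9]
finger_gap: 0.0336
[2.52578578 2.44020404 1.9436517 ] [ 0.57248395 -0.75636074 -0.06972162] 121.1959419397351[ WARN:0@0.236] global loadsave.cpp:1063 imwrite_ Unsupported depth image for selected encoder is fallbacked to CV_8U.
```

View pics/w9z.png

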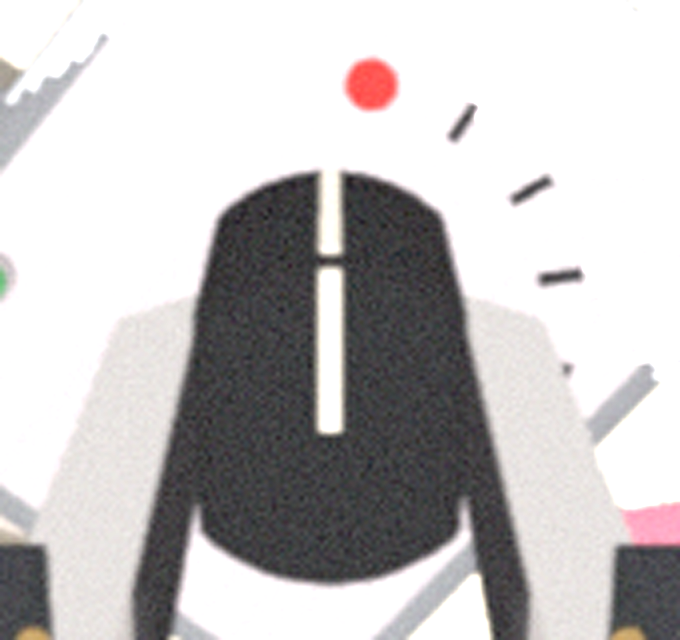

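```bash
python3 -m jog '[[[0.0,0.0,0,0,0,0.015],[0,0.0,0,0,0,0.03],[0,0.0,0,0,0,0.03]]]' ; python3 -c "
from h import *
s=manip.observe();R=s['ee_rot'];print(s['wrist_force'],s['moment'],np.degrees(np.arctan2(R[1,0],R[0,0])))"
python3 -m jog '[[[0.0,0.0,0,0,0,0.015],[0,0.0,0,0,0,0.03],[0,0.0,0,0,0,0.03]]]' ; python3 -c "
from h import *
s=manip.observe();R=s['ee_rot'];print(s['wrist_force'],s['moment'],np.degrees(np.arctan2(R[1,0],R[0,0])))"
```

```text
time: 12.82
tcp_pos: [0.4466, 0.321, 0.1046]
ee_rot: [[-0.543, 0.839, -0.0], [0.839, 0.543, -0.0], [-0.0, -0.0, -1.0]]
wrist_force: [2.2, 2.1, 2.5]
finger_gap: 0.0333
[2.2205948  2.07127317 2.49502265] [ 0.60593444 -0.78155925 -0.07933996] 122.91808886588032
time: 13.07
tcp_pos: [0.4466, 0.321, 0.1046]
ee_rot: [[-0.568, 0.823, -0.0], [0.823, 0.568, -0.0], [0.0, -0.0, -1.0]]
wrist_force: [2.7, 3.0, 2.5]
finger_gap: 0.0335
[2.69968846 3.0016937  2.52752558] [ 0.67676821 -0.80709441 -0.1042021 ] 124.63658845921462
```

```bash
for i in 1 2; do :; done; python3 -m jog '[[[0.0,0.0,0,0,0,0.015],[0,0.0,0,0,0,0.03],[0,0.0,0,0,0,0.03]]]' ; python3 -c "
from h import *
s=manip.observe();R=s['ee_rot'];print(s['wrist_force'],s['moment'],np.degrees(np.arctan2(R[1,0],R[0,0])),s['effort'][6],s['joint_pos'])"
python3 -m jog '[[[0.0,0.0,0,0,0,0],[0,0.0,0,0,0,0],[0,0.0,0,0,0,0.0]]]' ; python3 -c "
from h import *
s=manip.observe();R=s['ee_rot'];print(s['wrist_force'],s['moment'],np.degrees(np.arctan2(R[1,0],R[0,0])),s['effort'][6]);save('wrist','w10')"
```

```text
time: 13.32
tcp_pos: [0.4466, 0.321, 0.1045]
ee_rot: [[-0.593, 0.805, -0.0], [0.805, 0.593, 0.0], [0.0, -0.0, -1.0]]
wrist_force: [2.8, 2.3, 2.5]
finger_gap: 0.0334
[2.84936731 2.3186317  2.50792236] [ 0.67154289 -0.7538593  -0.10832362] 126.35358501000695 0.5122368223965168 [  3.08386607  34.2340264  -55.07328556 107.02317109  33.51918841
  56.63336333 -30.39480398]
time: 13.57
tcp_pos: [0.4466, 0.321, 0.1046]
ee_rot: [[-0.591, 0.806, 0.0], [0.806, 0.591, -0.0], [-0.0, -0.0, -1.0]]
wrist_force: [2.9, 2.9, 2.9]
finger_gap: 0.0339
[2.89999128 2.89458695 2.8645781 ] [ 0.7014963  -0.8112257  -0.04991584] 126.26297157065036 0.052740457467734814
```

View pics/w10.png

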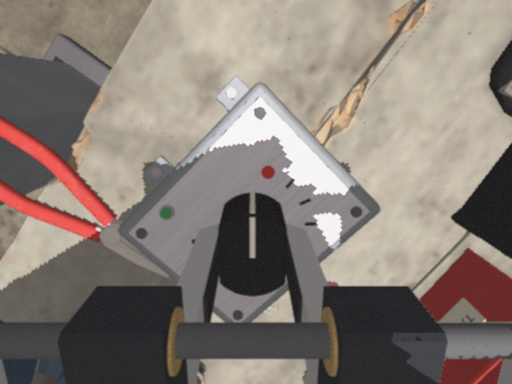

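Pointer is ~14° past the dot with no torque rise, which the play in the D-fit only partly explains. I'll release and look.

```bash
python3 -m jog '[[[0,0,0,0,0,0],[0,0,0,0,0,0],[0,0,0,0,0,0]]]' 50 
python3 -m jog '[[[0,0,0.8,0,0,0],[0,0,1.8,0,0,0],[0,0,3,0,0,0],[0,0,4,0,0,0],[0,0,4,0,0,0]]]' 60
python3 -c "
from h import *
s=manip.observe();np.save('s11.npy',s,allow_pickle=True);R=s['ee_rot'];print(s['tcp_pos'],s['wrist_force'],s['moment']);im=save('wrist','w11');print(proj('wrist',[.446,.32,.131],s))
cv2.imwrite('pics/w11z.png',cv2.resize(im[90:270,150:360,::-1],None,fx=3.5,fy=3.3,interpolation=cv2.INTER_CUBIC))"
```

```text
time: 13.87
tcp_pos: [0.4461, 0.3205, 0.1042]
ee_rot: [[-0.592, 0.806, -0.001], [0.806, 0.592, -0.001], [-0.0, -0.001, -1.0]]
wrist_force: [-0.3, 0.3, 0.9]
finger_gap: 0.0488
time: 14.28
tcp_pos: [0.4474, 0.3222, 0.2086]
ee_rot: [[-0.592, 0.806, 0.004], [0.806, 0.592, 0.002], [-0.001, 0.004, -1.0]]
wrist_force: [0.6, -0.3, 0.6]
finger_gap: 0.0598
[0.44739    0.32219002 0.20856979] [ 0.59766054 -0.33760942  0.59547349] [-0.01056937 -0.12368091  0.01627222]
[250.30915097 199.63265818]
```

View pics/w11z.png

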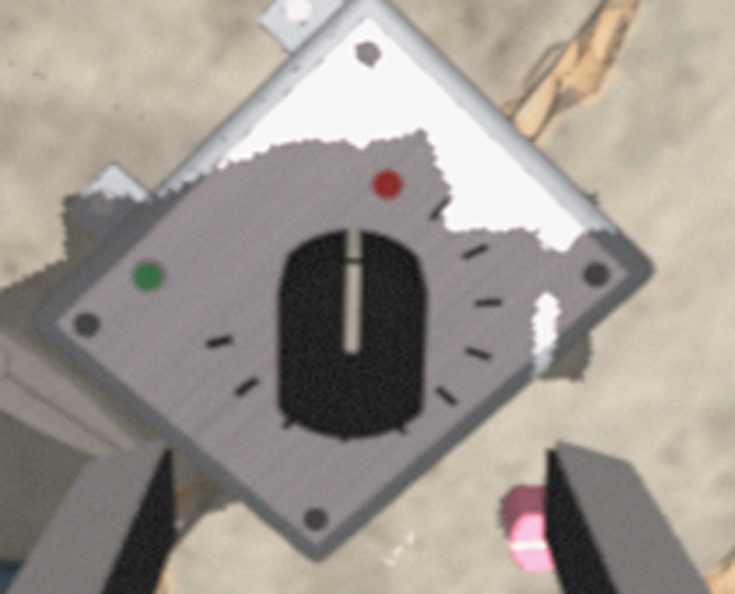

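```bash
python3 -c "
from h import *
s=np.load('s11.npy',allow_pickle=True).item()
q=lambda x,y:(150+(x+.5)/3.5-.5,90+(y+.5)/3.3-.5)
for z in (.127,.131,.135,.139,.147):
  a=ray('wrist',*q(278,350),z,s);b=ray('wrist',*q(426,350),z,s);c=ray('wrist',*q(352,260),z,s);d=ray('wrist',*q(352,438),z,s);e=ray('wrist',*q(351,353),z,s)
  print(z,np.linalg.norm(a-b),np.linalg.norm(c-d),e,(a+b)/2,(c+d)/2)
  p=c-e;print(np.degrees(np.arctan2(p[1],p[0])))
R=ray('wrist',*q(388,184),.085,s);print(R)
for C in (e,[.4453,.3202],(c+d)/2): print(np.degrees(np.arctan2(R[1]-C[1],R[0]-C[0])))
save('scene','s11');save('top','t11')
im=cv2.imread('pics/s11.png');cv2.imwrite('pics/s11z.png',cv2.resize(im[160:270,140:260],None,fx=5,fy=5,interpolation=cv2.INTER_CUBIC))
"
```

```text
0.127 0.03381297959352652 0.04513113047771342 [0.44501228 0.32082043 0.127     ] [0.44475024 0.32157201 0.127     ] [0.44490251 0.32135791 0.127     ]
125.60706119799376
0.131 0.03329498651209962 0.044439750610412235 [0.4442874  0.32183372 0.131     ] [0.44402937 0.32257378 0.131     ] [0.44417931 0.32236296 0.131     ]
125.60706119799369
0.135 0.032776993430672724 0.04374837074311104 [0.44356252 0.322847   0.135     ] [0.44330851 0.32357555 0.135     ] [0.44345611 0.32336802 0.135     ]
125.60706119799379
0.139 0.032259000349245795 0.04305699087580985 [0.44283764 0.32386029 0.139     ] [0.44258765 0.32457733 0.139     ] [0.44273292 0.32437307 0.139     ]
125.60706119799381
0.147 0.031223014186392048 0.0416742311412074 [0.44138789 0.32588686 0.147     ] [0.44114592 0.32658087 0.147     ] [0.44128652 0.32638317 0.147     ]
125.60706119799373
[0.43204405 0.35428967 0.085     ]
108.20995471530435
111.24883391323597
108.32457832188915
```

View pics/s11z.png

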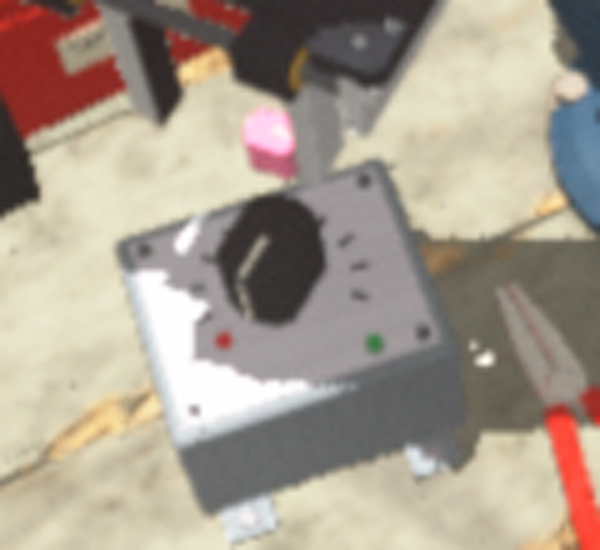

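The knob's apparent width puts its top at about 0.127–0.131, so it is home. The pointer is at 125.6°, ~14° past the dot (~111.5°), within the loose D-fit. I'll regrasp, turn until the stop is felt, then bring the pointer back to the dot within the play.

```bash

python3 -m jog '[[[0,0,-1.2,0,0,0],[0,0,-2.4,0,0,0],[0,0,-3.4,0,0,0],[0,0,-3.9,0,0,0],[0,0,-3.9,0,0,0]]]' 60
python3 -m jog '[[[0,0,0,0,0,0],[0,0,0,0,0,0],[0,0,0,0,0,0],[0,0,0,0,0,0],[0,0,0,0,0,0]]]' 28 40
python3 -c "
from h import *
s=manip.observe();R=s['ee_rot'];print(s['tcp_pos'],s['wrist_force'],s['moment'],np.degrees(np.arctan2(R[1,0],R[0,0])))"
```

```text
time: 14.85
tcp_pos: [0.445, 0.3199, 0.1041]
ee_rot: [[-0.592, 0.806, -0.004], [0.806, 0.592, -0.002], [0.001, -0.005, -1.0]]
wrist_force: [-0.2, -0.0, -0.3]
finger_gap: 0.06
time: 15.27
tcp_pos: [0.4468, 0.3211, 0.1077]
ee_rot: [[-0.591, 0.806, 0.001], [0.806, 0.591, 0.0], [-0.0, 0.001, -1.0]]
wrist_force: [0.6, 0.4, 1.0]
finger_gap: 0.0338
[0.44681938 0.32105401 0.10774981] [0.64977768 0.43262639 1.04008416] [ 0.08874227 -0.18263039  0.0043382 ] 126.25376401729864
```

```bash
python3 -m jog '[[[0.0,0.0,0,0,0,0.02],[0,0.0,0,0,0,0.05],[0,0.0,0,0,0,0.05]]]' ; python3 -c "
from h import *
s=manip.observe();R=s['ee_rot'];print(s['wrist_force'],s['moment'],np.degrees(np.arctan2(R[1,0],R[0,0])))"
python3 -m jog '[[[0.0,0.0,0,0,0,0.02],[0,0.0,0,0,0,0.04],[0,0.0,0,0,0,0.04]]]' ; python3 -c "
from h import *
s=manip.observe();R=s['ee_rot'];print(s['wrist_force'],s['moment'],np.degrees(np.arctan2(R[1,0],R[0,0])))"
```

```text
time: 15.52
tcp_pos: [0.4468, 0.3211, 0.1074]
ee_rot: [[-0.633, 0.774, 0.001], [0.774, 0.633, 0.0], [-0.0, 0.001, -1.0]]
wrist_force: [0.9, 0.4, 2.3]
finger_gap: 0.0338
[0.92578298 0.37905148 2.28299531] [-0.0303163  -0.26554672 -0.06942555] 129.26418719921816
time: 15.77
tcp_pos: [0.4466, 0.321, 0.1072]
ee_rot: [[-0.663, 0.749, 0.0], [0.749, 0.663, 0.0], [0.0, 0.0, -1.0]]
wrist_force: [1.7, -0.3, 3.2]
finger_gap: 0.0334
[ 1.68684775 -0.27122732  3.18586752] [-0.04479049 -0.28068359 -0.12141609] 131.51828256962165
```

```bash
python3 -m jog '[[[0.0,0.0,0.02,0,0,0.02],[0,0.0,0.02,0,0,0.04],[0,0.0,0.02,0,0,0.04],[0,0.0,0.02,0,0,0.04]]]' ; python3 -c "
from h import *
s=manip.observe();R=s['ee_rot'];print(s['wrist_force'],s['moment'],np.degrees(np.arctan2(R[1,0],R[0,0])));save('wrist','w12')"
python3 -c "
import cv2,numpy as np
a=cv2.imread('pics/w12.png');cv2.imwrite('pics/w12z.png',np.clip(cv2.resize(a[150:310,170:340],None,fx=3.5,fy=3.5,interpolation=cv2.INTER_CUBIC).astype(int)*2,0,255).astype(np.uint8))"
```

```text
time: 16.1
tcp_pos: [0.4465, 0.321, 0.1075]
ee_rot: [[-0.691, 0.723, -0.0], [0.723, 0.691, 0.0], [0.0, -0.0, -1.0]]
wrist_force: [0.6, 0.7, 2.1]
finger_gap: 0.0337
[0.6469233  0.74266609 2.08941464] [ 0.13319929 -0.27217941 -0.23196781] 133.72098413092638
```

View pics/w12z.png

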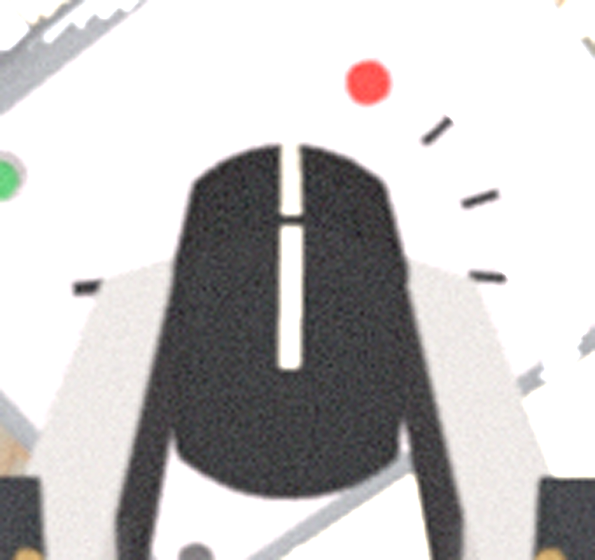

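Moment went −0.07 → −0.12 → −0.23 N·m, above the 0.10 friction, so the stop has been felt. Now I'll bring the pointer back to the dot within the play.

```bash
O='
from h import *
s=manip.observe();R=s["ee_rot"];print(s["wrist_force"],s["moment"],np.degrees(np.arctan2(R[1,0],R[0,0])))'
python3 -m jog '[[[0,0,0,0,0,-0.04],[0,0,0,0,0,-0.08],[0,0,0,0,0,-0.12],[0,0,0,0,0,-0.12]]]' ; python3 -c "$O"
python3 -m jog '[[[0,0,0,0,0,-0.04],[0,0,0,0,0,-0.08],[0,0,0,0,0,-0.12],[0,0,0,0,0,-0.12]]]' ; python3 -c "$O"
python3 -m jog '[[[0,0,0,0,0,-0.04],[0,0,0,0,0,-0.08],[0,0,0,0,0,-0.1],[0,0,0,0,0,-0.1]]]' ; python3 -c "$O"
```

```text
time: 16.48
tcp_pos: [0.4467, 0.3209, 0.1076]
ee_rot: [[-0.598, 0.802, 0.0], [0.802, 0.598, -0.0], [-0.0, 0.0, -1.0]]
wrist_force: [1.6, 0.7, 3.0]
finger_gap: 0.0336
[1.57147409 0.68466575 2.96677966] [ 0.08732356 -0.60608473 -0.0618062 ] 126.7155617577579
time: 16.82
tcp_pos: [0.4467, 0.3209, 0.1076]
ee_rot: [[-0.499, 0.867, 0.0], [0.867, 0.499, -0.0], [-0.0, 0.0, -1.0]]
wrist_force: [1.8, -0.3, 1.4]
finger_gap: 0.0338
[ 1.79976578 -0.31947491  1.40831105] [-0.05565947 -0.58949696 -0.02213545] 119.91991845401938
time: 17.15
tcp_pos: [0.4466, 0.3209, 0.1075]
ee_rot: [[-0.411, 0.912, 0.0], [0.912, 0.411, -0.0], [-0.0, -0.0, -1.0]]
wrist_force: [1.8, 0.3, 1.7]
finger_gap: 0.0337
[1.78366585 0.34544394 1.65114542] [-0.198229   -0.62628989  0.03318011] 114.28044911425908
```

```bash
O='
from h import *
s=manip.observe();R=s["ee_rot"];print(s["wrist_force"],s["moment"],np.degrees(np.arctan2(R[1,0],R[0,0])))'
python3 -m jog '[[[0,0,0,0,0,-0.02],[0,0,0,0,0,-0.04],[0,0,0,0,0,-0.04]]]' ; python3 -c "$O"
python3 -m jog '[[[0,0,0,0,0,0],[0,0,0,0,0,0],[0,0,0,0,0,0]]]' 50 
python3 -m jog '[[[0,0,0.8,0,0,0],[0,0,1.8,0,0,0],[0,0,3,0,0,0],[0,0,4,0,0,0],[0,0,4,0,0,0]]]' 60
python3 -m jog '[[[0,0,0,0,0,0],[0,0,0,0,0,0],[0,0,0,0,0,0]]]'
python3 -c "
from h import *
s=manip.observe();np.save('s13.npy',s,allow_pickle=True);print(s['tcp_pos'],s['wrist_force'],s['moment']);im=save('wrist','w13')
cv2.imwrite('pics/w13z.png',cv2.resize(im[90:270,150:360,::-1],None,fx=3.5,fy=3.5,interpolation=cv2.INTER_CUBIC))"
```

```text
time: 17.4
tcp_pos: [0.4467, 0.3209, 0.1076]
ee_rot: [[-0.373, 0.928, 0.0], [0.928, 0.373, -0.0], [-0.0, -0.0, -1.0]]
wrist_force: [1.9, -0.3, 1.4]
finger_gap: 0.0336
[ 1.89650687 -0.30517157  1.44853644] [-0.27030974 -0.61305262 -0.00753985] 111.87163107520225
time: 17.65
tcp_pos: [0.4462, 0.321, 0.1074]
ee_rot: [[-0.374, 0.927, -0.001], [0.927, 0.374, -0.0], [0.0, -0.001, -1.0]]
wrist_force: [0.8, 0.2, -0.3]
finger_gap: 0.0489
time: 18.07
tcp_pos: [0.4475, 0.3225, 0.2117]
ee_rot: [[-0.374, 0.927, 0.004], [0.927, 0.374, 0.003], [0.001, 0.005, -1.0]]
wrist_force: [0.1, 0.1, 0.5]
finger_gap: 0.0601
time: 18.32
tcp_pos: [0.4461, 0.3206, 0.2065]
ee_rot: [[-0.374, 0.927, -0.001], [0.927, 0.374, -0.001], [-0.0, -0.002, -1.0]]
wrist_force: [0.0, 0.3, 0.2]
finger_gap: 0.0599
[0.44614008 0.32059009 0.20651817] [0.02218076 0.30739561 0.18310406] [-0.0405735  -0.10819816 -0.03588242]
```

View pics/w13z.png

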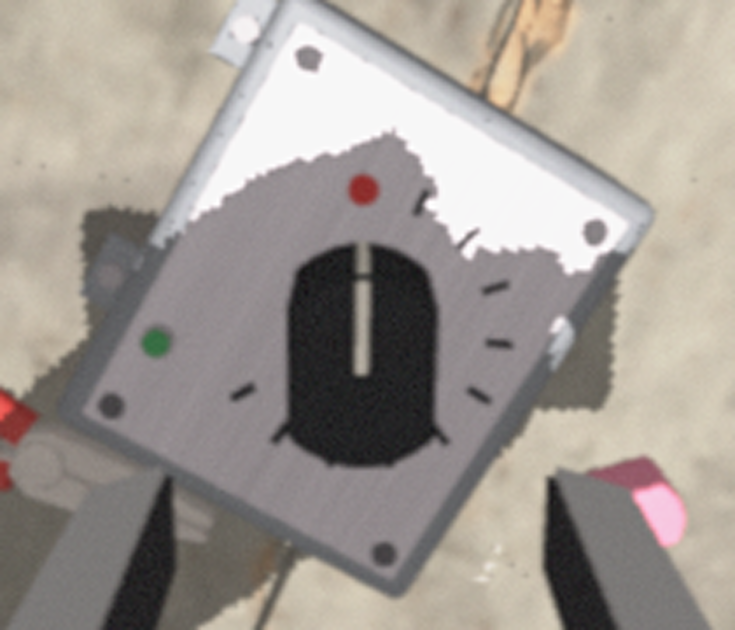

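```bash
python3 -c "
from h import *
s=np.load('s13.npy',allow_pickle=True).item()
q=lambda x,y:(150+(x+.5)/3.5-.5,90+(y+.5)/3.5-.5)
for z in (.127,.131,.135):
  a=ray('wrist',*q(288,372),z,s);b=ray('wrist',*q(438,372),z,s);c=ray('wrist',*q(363,276),z,s);d=ray('wrist',*q(361,466),z,s)
  m=(c+d)/2;p=c-d;R=ray('wrist',*q(363.5,189),.085,s)-m
  print(z,np.linalg.norm(a-b),np.linalg.norm(p),m,np.degrees(np.arctan2(p[1],p[0])),np.degrees(np.arctan2(R[1],R[0])))
save('top','t13');save('scene','s13')
a=cv2.imread('pics/s13.png');cv2.imwrite('pics/s13z.png',cv2.resize(a[160:310,110:310],None,fx=3.5,fy=3.5,interpolation=cv2.INTER_CUBIC))
b=cv2.imread('pics/scene0.png');print('diff',np.argwhere(np.abs(a.astype(int)-b).sum(2)[270:310,110:220]>90).shape)
"
```

```text
0.127 0.03401130504171807 0.04508873747243799 [0.44500219 0.3211276  0.127     ] 111.40873383944682 111.40792294910752
0.131 0.03348622478858004 0.044392639346927665 [0.44453994 0.32227908 0.131     ] 111.40873383944684 111.39116355764205
0.135 0.03296114453544211 0.04369654122141734 [0.4440777  0.32343057 0.135     ] 111.40873383944688 111.37314917909524
diff (0, 2)
```

View pics/s13z.png

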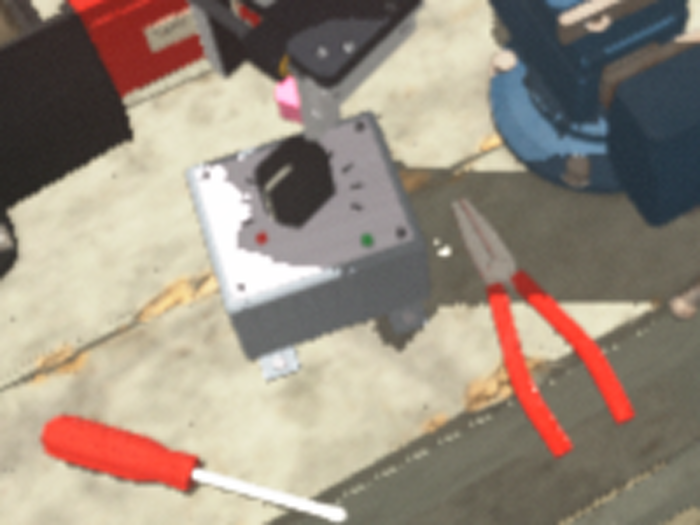

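```bash
python3 -c "
from h import *
print(manip.finish_job())"
```

```text
the job is handed in; nothing more can be done
None
```

The knob is back on its spindle and snapped home, with its pointer at the red OFF dot. I handed the job in at about 18.5 s of the 72 s allowed. I gripped the larger black knob and matched it to the spindle's flat, which I saw at about 69° in the wrist camera. I then pressed it on in small steps.

- **Seating:** The catches pulled the knob down with about 7 N over the last 4 mm. It then pressed back like the spindle's spring, and the highest downward force I read was 8 N. In the last picture its apparent width puts its top at about 0.127 m, against 0.131 m when home, which is within the measurement error.
- **Stop:** I turned the knob anticlockwise until the resistance reached 0.23 N m, more than twice the spindle's friction.
- **Pointer:** The knob is loose on the D-shaped spindle, so this resistance came only about 20° past the dot, more than the roughly 13° of play I had worked out. I turned the knob back until pointer and dot both measured 111.4°. I felt no drag while doing so, so the spindle should still be at its stop, but I could not see that directly.
- **Surroundings:** The screwdriver and pliers still lie in the same places in the final view. The robot was touching nothing when I handed in.

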